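Fasten the lamp supply's cover and turn the light up

TASK

The cover of the grey lamp supply is back on, but one of its two wing-head quarter-turn studs (the one standing higher, its wings pointing front to back) is still undone: push it in and turn it a quarter turn clockwise until it locks and stays held in. Then, with a fingertip, roll the edge wheel in the slot at the front of the supply's top fully to the right, until it stops. Leave the dish, timer, blower and pen where they are, and let go of everything at the end.

Things in the scene. Friction and masses are not known exactly. Their poses are not given: they have to be found in the camera images.
- lamp_supply: Grey case fixed to the table, 130 (x) x 170 (y) x 60 mm high; origin: centre of its underside; -x is its front (towards the robot, yaw to 0.3 rad), +y its left. A 2 mm cover plate on the rear of its top carries two wing-head studs at x = +25, y = +52 and -52 mm (which place has the undone one varies); the edge wheel shows at x = -42, y = 0. Dark bars beside the wheel grow to the right.
- stud_head (a point): The undone stud: centre of its wing's flat top, on the stud's axis; x along the wing, z up. Steel wing 34 mm long (x), 10 mm thick (y), 18 mm tall, on a round flange of 34 mm diameter whose top is 18 mm below this point. Undone, this point is 94 mm above the table and the wing runs along the case's x.
- stud_press (a joint): How far the undone stud is pushed in, m: 0 standing proud, at most 0.008. A spring pushes it back out, 4 N at 0 rising to 9 N at 0.008. It must be in by 0.0055 or more before it can turn; locked, it springs back to rest at about 0.0025.
- stud_turn (a joint): Turn of the undone stud, rad, growing clockwise seen from above: about 0 undone, end stop at 1.57. While pushed in it turns easily (under 0.1 N m); past about 1.15 the spring lifts it into a notch, where it stays locked and cannot turn back.
- locked_head (a point): The other stud, of the same shape, already locked and immovable: centre of the flat top of its wing, 91.5 mm above the table; its wing runs along the case's y.
- wheel_crest (a point): Top of the edge wheel's rim at rest, 69.5 mm above the table, 7.5 mm above the bezel; fixed to the case, axes as the case's. Wheel 40 mm in diameter, 9 mm wide, axle along the case's x, so its top moves along y. It yields down by up to 4 mm on a spring (1.5 N at first, 7.5 N at 4 mm) and is driven by friction of a fingertip pressed lightly on it; it stays where left, so several strokes will do.
- wheel (a joint): Turn of the edge wheel, rad: 0 dimmest, end stop at 1.5 brightest; grows as the rim at the top moves to the case's right (its -y). 1 rad is 20 mm at the rim. Starts between 0 and 0.3; friction 0.6 N at the rim. A white index rib stands 0.75 rad left of the crest at 0 and 0.75 rad right of it at 1.5.
- dish: Culture dish, 63 mm across, 16 mm high, loose bystander; origin at the centre of its underside.
- bench_timer: White bench timer, 62 x 62 x 19 mm, lying flat, loose bystander; origin at the centre of its underside. It stands with dish and blower along the table's front edge. Behind them, fixed: the tall microscope (world x over 0.42, y over 0.27) and the joystick board with its post (x over 0.42, y -0.02 to 0.18).
- blower: Black rubber lens blower, 48 mm across, 85 mm tall, standing, loose bystander; origin at the centre of its underside.
- pen: Black and white pen, 135 mm long (y), 17 mm thick, lying, loose bystander; origin at the centre of its underside.

How it is judged:
On the way, in this order (a step that is already met when the one before it is completed fails the run):
1. the undone stud has been pushed in and turned until it rests locked in its notch (value of joint stud_turn above 1.05 rad and value of joint stud_press below 0.004 m), for 0.2 s.
2. the edge wheel has been rolled up to its stop (value of joint wheel above 1.35 rad), for 0.2 s.
At the end, for the whole second after the job is handed in: The formerly undone stud is locked: turned past 1.05 rad and sprung back to between 1.2 and 4 mm in; the edge wheel stands past 1.35 of its 1.5 rad (all of step 1 and value of joint stud_press above 0.0012 m and value of joint wheel above 1.35 rad); the robot touches nothing.
It fails at once if the edge wheel was rolled up before the stud was locked (value of joint wheel above 1 rad and value of joint stud_turn below 1 rad).
It fails at once if a bystander was moved by more than 40 mm (distance of any of dish, bench_timer, blower, pen from where it was at the start of the episode above 0.04 m).
It also fails if it takes over 64 s, if anything falls off the work surface, if the arm or the gripper's body presses on something with over 40 N, if the wrist force passes 120 N, or if a joint passes its speed limit or range.

ROBOT

A 7-joint arm with a two-finger parallel gripper is mounted at the origin on a cart in front of the work surface, level with it; the furniture and walls round the work are solid. World frame = base frame: x ahead of the robot, y to its left, z up, the work surface at z = 0. Lengths are in m, angles in rad, forces in N, time in s.
With the tool pointing down it reaches from about 0.4 to 0.85 m from the base axis. Payload 10.4 kg.
Tool frame: the origin (TCP) lies midway between the tips of the shut fingers; the grasp point (between the pads) lies 19 mm behind it (manip.hold_point_z is the distance from the TCP to the grasp point, in m); z points along the fingers, y is the line along which they close (so a half turn about z gives the same grasp; the last joint's range is limited). The gripper opens to 85 mm and grips with 20 to 120 N. Pads are 22 mm wide; open, the fingers measure 114 mm over their backs; the gripper's body (76 mm by 85 mm) begins 54 mm behind the grasp point. The pads swing forward as they close: fully open they stand 13 mm farther back than shut.
Start: joints at [-1.155, 0.332, -0.065, 1.46, 0.022, 1.35, -0.088], TCP at [0.266, 0.566, 0.231] pointing down, gripper open.
Joint ranges: [-2.6, 2.6], [-0.5, 2.12], [-1.47, 1.34], [0.16, 2.42], [-1.27, 4.41], [0.06, 2.06], [-2.6, 2.6]. Speed limits (rad/s): [2.22, 2.22, 2.79, 2.79, 3.14, 3.14, 3.14].

INTERFACE

Orientations are given as a unit quaternion [x, y, z, w].
In Python, from workcell import manip, eyes, job gives the robot as it stands.
- The arm moves only by the shell command python3 -m crank 'ROWS' [FORCE]. ROWS is JSON, a list that holds one entry, the list of rows, each a list of 7 numbers: the finger opening in cm, from 0 to 8.54, then the shift along the world's x, y, z in cm, then the turn, a rotation vector about the world's x, y, z in degrees. In form: [[[hand, x, y, z, ax, ay, az], ...]]. A call has 1 to 20 rows; each row shifts and turns the commanded pose from where the row before left it; what a row does not reach is not made up. A row lasts 1/8 s, in which the tool goes at most 62.5 mm and 10.7 degrees, less where a joint would pass 70% of its speed; a pose out of reach is approached as far as the arm can. A call with a gripper value outside its range is refused whole. The fingers move at their own pace and stop on an object; FORCE is the grip in N (left out, the last holds). Time passes only in rows, so rows that do not move let the fingers close. It gives the time, the measured TCP pose, the force, the opening and the grip force at its end, in the units of the state.
- manip.get_obs(): the state, without advancing time (a new reading comes with each control period).
- eyes.camera(name): name is "scene" or "side" or "wrist"; returns (picture, depth): 420x560x3 uint8, red, green, blue; 420x560 float32, m along the optical axis (not along the pixel's ray), 0 where there is no reading.
- eyes.camera_params(name): a dict with "fx", "fy", "cx", "cy" (pixels), "dist" ([k1, k2, p1, p2, k3] as OpenCV has them; the pictures are not rectified), "world_from_camera" (4x4, takes a point from camera to world coordinates); the wrist camera has in their place "hand_eye" (4x4, takes a point from camera to tool coordinates, whose origin is the TCP and whose axes are the flange's). Camera axes: x right, y down, z forward; pixel columns grow to the right and rows downward; lengths in m; the calibration is good to about 2 mm. A picture is of the moment at which its call begins: read the wrist's pose just before it. camera_params takes no time and is no camera call.
- job.hand_in(): hands the job in; it is judged then, once.
The state is a dict: "clock": time; "joint_pos": joint angles; "joint_velocities": joint speeds; "tau": joint torques, N m; "position": TCP position; "ee_rot": TCP orientation; "ft_force": force on the tool from outside, world axes, zero at the start; "torque": the same for the moment, N m; "grip_width": opening from 0.0 (shut) to 1.0 (fully open); "grasp_force": force on a finger pad.
Only numpy, scipy, OpenCV 4.12 (cv2) and the standard library are available. Lean on these libraries where they do the work, as an engineer would, in place of code of your own. Each camera call takes 0.05 s, during which the arm holds its last target. There are 200 camera calls.

## Working session

There is one attempt and no reset: what is moved stays moved. The work goes in short steps, Python scripts to look and compute and a shell command to move; the robot and the scene stay as the last step left them, time stands still between calls to the robot, and variables do not carry over. Pictures are saved under pics/ and viewed, at most 10 in all, crops included, and the job is handed in when it is done.

```bash
mkdir -p pics; ls; python3 - <<'E'
from workcell import manip, eyes, job
import cv2,numpy as np
o=manip.get_obs(); print(o['clock'],o['position'],o['ee_rot'],o['grip_width'],manip.hold_point_z)
for n in ['scene','side']:
    p,d=eyes.camera(n); cv2.imwrite(f'pics/{n}0.png',p[:,:,::-1]); np.savez(f'pics/{n}0.npz',p=p,d=d)
    c=eyes.camera_params(n); print(n,c)
print(eyes.camera_params('wrist'))
E
```

```text
pics
0.0 [0.2653849  0.5654335  0.23052318] [ 2.17622481e-01  9.76032761e-01 -7.00637044e-04 -1.16340699e-04] 1.001798104747126 0.0187
scene {'fx': 504.80776603315786, 'fy': 504.80776603315786, 'cx': 280.51582716045, 'cy': 209.30865183430396, 'dist': array([0.01527398, 0.        , 0.        , 0.        , 0.        ]), 'world_from_camera': array([[ 0.88348476, -0.29658013,  0.36262225,  0.15245118],
       [-0.46844951, -0.5644727 ,  0.67965111, -0.72802256],
       [ 0.00311935, -0.77033162, -0.63763584,  0.76351473],
       [ 0.        ,  0.        ,  0.        ,  1.        ]])}
side {'fx': 431.06181816783777, 'fy': 431.06181816783777, 'cx': 273.89559210532036, 'cy': 212.54117730275937, 'dist': array([-0.14060249,  0.        ,  0.        ,  0.        ,  0.        ]), 'world_from_camera': array([[ 0.86003704, -0.2758214 ,  0.42925382,  0.09736565],
       [-0.50962434, -0.42333276,  0.74904767, -0.82187219],
       [-0.02488617, -0.86296693, -0.50464715,  0.63998832],
       [ 0.        ,  0.        ,  0.        ,  1.        ]])}
{'fx': 300.5443142625145, 'fy': 300.5443142625145, 'cx': 280.71947458760116, 'cy': 208.4412151434096, 'dist': array([-0.01904543,  0.        ,  0.        ,  0.        ,  0.        ]), 'hand_eye': array([[ 6.02666669e-04, -9.60280377e-01, -2.79036260e-01,
         7.10877213e-02],
       [ 9.99999788e-01,  6.47430946e-04, -6.82660074e-05,
         6.48751222e-04],
       [ 2.46211217e-04, -2.79036159e-01,  9.60280564e-01,
        -1.43282039e-01],
       [ 0.00000000e+00,  0.00000000e+00,  0.00000000e+00,
         1.00000000e+00]])}
```

View pics/scene0.png

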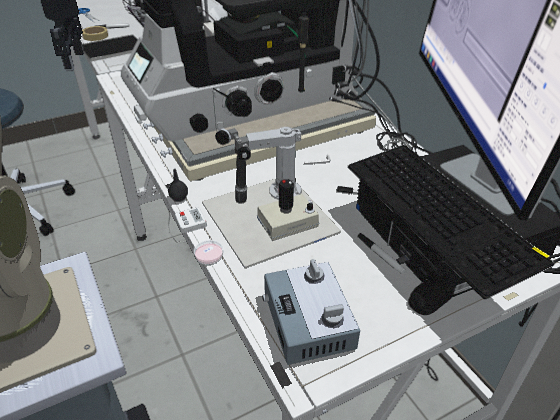

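View pics/side0.png

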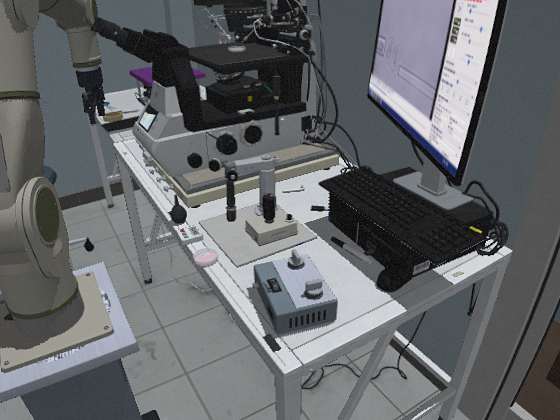

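The scene camera shows the grey supply at about (310,310), with studs at about (313,270) and (332,315), the wheel near (288,303) and the dish at (208,253). The side view agrees. Next I'll measure the case and studs from depth, and enlarge a crop.

```bash
cat > h.py <<'E'
import cv2,numpy as np
from workcell import manip, eyes
from scipy.spatial.transform import Rotation as R
def W(n,o=None):
    c=eyes.camera_params(n)
    if n!='wrist': return c,c['world_from_camera']
    T=np.eye(4);T[:3,:3]=R.from_quat(o['ee_rot']).as_matrix();T[:3,3]=o['position']
    return c,T@c['hand_eye']
def K(c): return np.array([[c['fx'],0,c['cx']],[0,c['fy'],c['cy']],[0,0,1.]])
def cloud(c,T,d):
    h,w=d.shape; g=np.stack(np.meshgrid(np.arange(w),np.arange(h)),-1).reshape(-1,1,2).astype(float)
    u=cv2.undistortPoints(g,K(c),c['dist']).reshape(h,w,2)
    P=np.dstack([u*d[...,None],d]); return P@T[:3,:3].T+T[:3,3]
def plane(c,T,px,z):
    u=cv2.undistortPoints(np.array(px,float).reshape(-1,1,2),K(c),c['dist']).reshape(-1,2)
    r=np.c_[u,np.ones(len(u))]@T[:3,:3].T; return T[:3,3]+r*((z-T[2,3])/r[:,2])[:,None]
def proj(c,T,X):
    Ti=np.linalg.inv(T); return cv2.projectPoints(np.array(X,float).reshape(-1,1,3),cv2.Rodrigues(Ti[:3,:3])[0],Ti[:3,3],K(c),c['dist'])[0].reshape(-1,2)
E
python3 - <<'E'
from h import *
for n in ['scene','side']:
    z=np.load(f'pics/{n}0.npz'); c,T=W(n); P=cloud(c,T,z['d'])
    m=(z['d']>0)&(P[...,0]>.3)&(P[...,0]<.75)&(P[...,1]<0.05)&(P[...,1]>-.4)
    t=m&(P[...,2]>.05)&(P[...,2]<.07)
    k,l,s,_=cv2.connectedComponentsWithStats(t.astype(np.uint8)); i=1+np.argmax(s[1:,4])
    q=P[l==i]; print(n,len(q),np.median(q[:,2]),cv2.minAreaRect((q[:,:2]*1000).astype(np.float32)))
    t=m&(P[...,2]>.082)&(P[...,2]<.105); k,l,s,_=cv2.connectedComponentsWithStats(t.astype(np.uint8))
    for i in range(1,k):
        if 8<s[i,4]<3000:
            q=P[l==i]; print(s[i],q.mean(0),np.percentile(q[:,2],90),cv2.minAreaRect((q[:,:2]*1000).astype(np.float32)))
z=np.load('pics/scene0.npz')['p'][245:375,245:375]
cv2.imwrite('pics/c.png',cv2.resize(z,(585,585),interpolation=cv2.INTER_CUBIC)[:,:,::-1])
E
```

```text
scene 5045 0.06139127674584999 ((478.0545654296875, -227.76052856445312), (173.5315399169922, 130.9916534423828), 77.43023681640625)
[358 180  97  95 710] [ 0.72826879 -0.19577429  0.09069595] 0.09899194061482539 ((729.8030395507812, -156.48876953125), (311.1082763671875, 18.880517959594727), 88.63755798339844)
[279 190  15  14 122] [0.56271299 0.01729707 0.09364582] 0.10270660129653755 ((567.8505249023438, 18.87851333618164), (19.366079330444336, 34.001197814941406), 84.2642593383789)
[310 259  10  17 100] [ 0.51276593 -0.1860795   0.08944041] 0.09244994437839997 ((514.0693969726562, -185.1685333251953), (33.90494155883789, 10.502164840698242), 76.60785675048828)
[324 304  20  12 162] [ 0.48947315 -0.28632034  0.09098626] 0.09479361007175238 ((490.14862060546875, -285.24664306640625), (12.518561363220215, 33.65476608276367), 73.03693389892578)
side 3116 0.06132306225156231 ((477.4342041015625, -229.63320922851562), (172.24903869628906, 131.3487091064453), 77.09037017822266)
[328 192  87  63 638] [ 0.72944126 -0.18881973  0.09214275] 0.1007663336404078 ((737.5006713867188, -154.71044921875), (314.76806640625, 30.43825340270996), 88.3689956665039)
[262 201  13  13 107] [0.5621381  0.01793563 0.09349726] 0.10285358345944558 ((566.118896484375, 20.142099380493164), (19.843786239624023, 35.94711685180664), 81.95259857177734)
[292 249   8  13  62] [ 0.51165978 -0.18696602  0.08936507] 0.09257293538644112 ((512.7230834960938, -183.939697265625), (35.03180694580078, 9.859771728515625), 79.69677734375)
[305 279  17  10 118] [ 0.48867376 -0.28707795  0.0901821 ] 0.09420059918641902 ((489.5533447265625, -285.15716552734375), (11.581636428833008, 32.392051696777344), 77.41838073730469)
```

View pics/c.png

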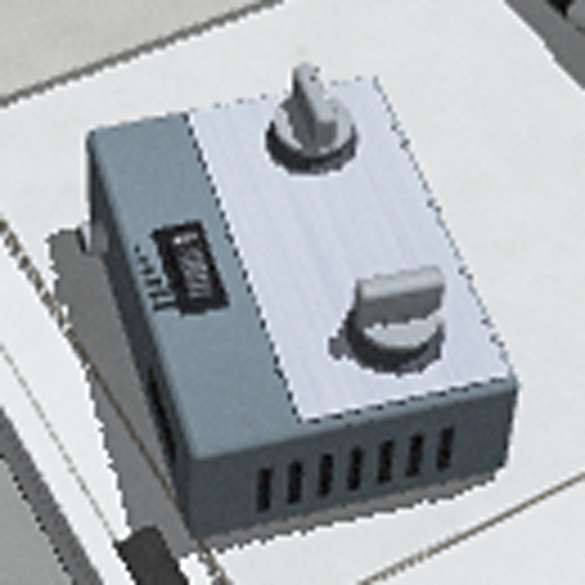

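The crop shows the right stud, at (400,310) in the crop, standing proud with its wing along case x. The left stud at (310,120) is turned across. The wheel is at (190,270) with its white rib at the left end. Before travelling I'll check obstacle heights along the way.

```bash
python3 - <<'E'
from h import *
q=[]
for n in ['scene','side']:
    z=np.load(f'pics/{n}0.npz'); c,T=W(n); q.append(cloud(c,T,z['d'])[z['d']>0])
P=np.vstack(q)
for x in np.arange(.2,.66,.05):
    print('%.2f'%x,[(round(y,2),round(float(np.percentile(s[:,2],99.5)),2)) for y in np.arange(-.4,.7,.1) for s in [P[(abs(P[:,0]-x-.025)<.025)&(abs(P[:,1]-y-.05)<.05)]] if len(s)>5])
# wheel / rib region
c,T=W('scene'); ca,sa=np.cos(np.radians(-12.9)),np.sin(np.radians(-12.9))
f=lambda x,y:(.4778+ca*x-sa*y,-.2287+sa*x+ca*y)
for nm,a in dict(stud=(.025,-.052,.094),lock=(.025,.052,.0915),wheel=(-.042,0,.0695)).items(): print(nm,f(*a[:2]),proj(c,T,[*f(*a[:2]),a[2]]))
E
```

```text
0.20 [(np.float64(0.1), -0.75), (np.float64(0.2), 0.61), (np.float64(0.3), 0.61), (np.float64(0.4), 0.58), (np.float64(0.5), 0.55), (np.float64(0.6), -0.75)]
0.25 [(np.float64(0.1), -0.75), (np.float64(0.2), -0.75), (np.float64(0.3), 0.57), (np.float64(0.4), 0.6), (np.float64(0.5), 0.58), (np.float64(0.6), 0.34)]
0.30 [(np.float64(-0.0), 0.02), (np.float64(0.1), 0.0), (np.float64(0.2), -0.75), (np.float64(0.3), -0.75), (np.float64(0.4), 0.55), (np.float64(0.5), 0.6), (np.float64(0.6), 0.34)]
0.35 [(np.float64(-0.4), 0.0), (np.float64(-0.3), 0.06), (np.float64(-0.2), 0.0), (np.float64(-0.1), 0.02), (np.float64(-0.0), 0.02), (np.float64(0.1), 0.02), (np.float64(0.2), 0.08), (np.float64(0.3), 0.21), (np.float64(0.4), 0.51), (np.float64(0.5), 0.51), (np.float64(0.6), 0.0)]
0.40 [(np.float64(-0.4), 0.06), (np.float64(-0.3), 0.07), (np.float64(-0.2), 0.06), (np.float64(-0.1), 0.01), (np.float64(-0.0), 0.02), (np.float64(0.1), 0.02), (np.float64(0.2), 0.08), (np.float64(0.3), 0.27), (np.float64(0.4), 0.5), (np.float64(0.5), 0.5), (np.float64(0.6), 0.05)]
0.45 [(np.float64(-0.4), 0.07), (np.
[... 996 characters left out ...]
), 0.41), (np.float64(0.3), 0.41), (np.float64(0.4), 0.57), (np.float64(0.5), 0.57), (np.float64(0.6), 0.41)]
0.65 [(np.float64(-0.4), 0.04), (np.float64(-0.3), 0.04), (np.float64(-0.2), 0.02), (np.float64(-0.1), 0.02), (np.float64(-0.0), 0.01), (np.float64(0.1), 0.17), (np.float64(0.2), 0.41), (np.float64(0.3), 0.41), (np.float64(0.4), 0.57), (np.float64(0.5), 0.54), (np.float64(0.6), 0.53)]
stud (np.float64(0.49056002382221103), np.float64(-0.2849688349982173)) [[333.41798093 307.52644918]]
lock (np.float64(0.5137780358873499), np.float64(-0.18359367080233024)) [[314.24525529 265.36581561]]
wheel (np.float64(0.43686002984396866), np.float64(-0.21932349512754)) [[286.63861489 301.73516014]]
```

```bash
python3 -m crank '[[[4,0,-5.5,1,0,0,3],[4,0,-5.5,1,0,0,3],[4,0,-5.5,1,0,0,3],[4,0,-5.5,0,0,0,3],[4,3,-5,0,0,0,0],[4,3.5,-5,0,0,0,0],[4,3,-5.5,0,0,0,0],[4,2.5,-6,0,0,0,0],[4,1.5,-6,0,0,0,0],[4,1,-6,0,0,0,0],[4,1,-6,0,0,0,0],[4,1,-6,0,0,0,0],[4,1.5,-6,0,0,0,0],[4,2,-6,0,0,0,0],[4,2.5,-5.5,0,0,0,0],[4,0,0,0,0,0,0]]]' 40
python3 - <<'E'
from h import *
o=manip.get_obs(); p,d=eyes.camera('wrist'); cv2.imwrite('pics/w1.png',p[:,:,::-1])
np.savez('pics/w1.npz',p=p,d=d,pos=o['position'],q=o['ee_rot'])
print(o['clock'],o['position'],R.from_quat(o['ee_rot']).as_matrix(),o['joint_pos'],o['ft_force'])
c,T=W('wrist',o); P=cloud(c,T,d)
m=(d>0)&(P[...,0]>.3)&(P[...,0]<.65)&(P[...,1]<-.05)&(P[...,1]>-.45)
for lo,hi in [(.055,.07),(.083,.1)]:
    t=m&(P[...,2]>lo)&(P[...,2]<hi); k,l,s,_=cv2.connectedComponentsWithStats(t.astype(np.uint8))
    for i in range(1,k):
        if s[i,4]>40:
            q=P[l==i]; print(s[i],np.median(q[:,2]),cv2.minAreaRect((q[:,:2]*1000).astype(np.float32)))
E
```

```text
clock: 2.1
position: [0.4889, -0.2845, 0.2585]
ee_rot: [0.117, 0.993, -0.003, -0.003]
ft_force: [-0.2, 0.6, 0.4]
grip_width: 0.465
grasp_force: 0.0
2.1 [ 0.48885645 -0.28447862  0.25851889] [[-0.97276867  0.23165336 -0.00760453]
 [ 0.2316937   0.97277631 -0.00492783]
 [ 0.00625596 -0.00655556 -0.99995894]] [-0.36403241  0.26372798  0.9708623   1.61877553 -0.21246099  1.3794776
  1.96909223] [-0.16638483  0.56564897  0.37862787]
[  253   106   156   114 15283] 0.06212480215788868 ((477.9808349609375, -226.5715789794922), (170.62571716308594, 128.98724365234375), 76.76187896728516)
[278 177  10  33 295] 0.09433200504751388 ((490.83233642578125, -283.5013427734375), (9.621204376220703, 33.86623001098633), 76.85671997070312)
[363 188  34  10 318] 0.09149793589126154 ((514.1112060546875, -182.22116088867188), (33.389530181884766, 9.30648136138916), 76.5074462890625)
```

View pics/w1.png

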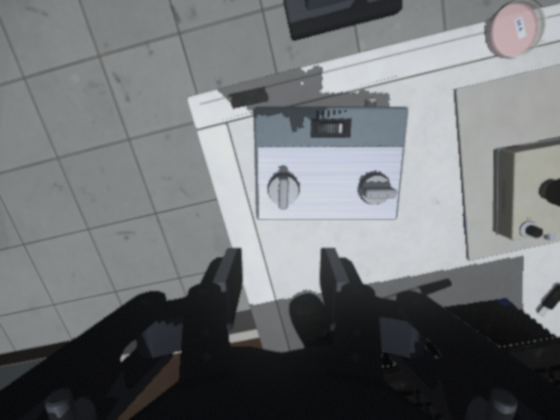

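The wrist view shows the undone stud at (284,188), centred between the fingers, with its wing parallel to the pads. The locked stud is at (378,190) and the wheel at (331,128). I'll descend and grip.

```bash
python3 -m crank '[[[4,0.15,0,-6,0,0,0],[4,0,0,-6,0,0,0],[4,0,0,-4,0,0,0],[4,0,0,-1.8,0,0,0],[0,0,0,0,0,0,0],[0,0,0,0,0,0,0],[0,0,0,0,0,0,0],[0,0,0,0,0,0,0]]]' 50
```

```text
clock: 3.15
position: [0.491, -0.283, 0.0852]
ee_rot: [0.115, 0.993, -0.001, 0.001]
ft_force: [-0.2, -6.7, -5.1]
grip_width: 0.097
grasp_force: 50.9
```

```bash
python3 -m crank '[[[0,0,0.15,0,0,0,0],[0,0,0,-0.3,0,0,0],[0,0,0,-0.4,0,0,0],[0,0,0,0,0,0,0]]]' 70
```

```text
clock: 3.65
position: [0.4911, -0.283, 0.0793]
ee_rot: [0.116, 0.993, -0.002, 0.002]
ft_force: [-4.3, -8.1, 6.7]
grip_width: 0.086
grasp_force: 74.2
```

```bash
python3 -m crank '[[[0,-0.1,-0.3,-0.2,0,0,0],[0,0,0,0,0,0,0]]]'
```

```text
clock: 3.9
position: [0.491, -0.2833, 0.0772]
ee_rot: [0.115, 0.993, 0.0, 0.002]
ft_force: [-3.2, 1.2, 7.8]
grip_width: 0.086
grasp_force: 74.3
```

```bash
python3 -m crank '[[[0,0,0,0,0,0,-9],[0,0,0,0,0,0,-9],[0,0,0,0,0,0,-9],[0,0,0,0,0,0,-9],[0,0,0,0,0,0,-9],[0,0,0,0,0,0,0]]]'
```

```text
clock: 4.65
position: [0.4913, -0.2833, 0.0771]
ee_rot: [0.487, 0.874, 0.0, 0.002]
ft_force: [-2.1, -0.6, 6.9]
grip_width: 0.087
grasp_force: 74.3
```

```bash
python3 -m crank '[[[0,0,0,0,0,0,-9],[0,0,0,0,0,0,-9],[0,0,0,0,0,0,-9],[0,0,0,0,0,0,-9],[0,0,0,0,0,0,-5],[0,0,0,0,0,0,0]]]'; python3 -c "
from h import *;o=manip.get_obs();print(o['torque'],o['joint_pos'],R.from_quat(o['ee_rot']).as_matrix()[:,1])"
```

```text
clock: 5.4
position: [0.4915, -0.2835, 0.0772]
ee_rot: [0.761, 0.648, 0.001, 0.002]
ft_force: [-1.1, -0.3, 9.3]
grip_width: 0.088
grasp_force: 74.3
[-0.16225017  0.18453878 -0.01993585] [-0.45372206  0.64615881  1.18677476  1.83598923 -0.6681621   1.12607926
  0.81265583] [ 0.98715626 -0.15970018  0.00428556]
```

The turn reached about 86°. Next I'll ease up, let go, rise and look.

```bash
python3 -m crank '[[[0,0,0,0.3,0,0,0],[0,0,0,0.25,0,0,0],[0,0,0,0,0,0,0],[3.5,0,0,0,0,0,0],[3.5,0,0,0,0,0,0],[3.5,0,0,0,0,0,0],[3.5,0,0,3,0,0,0],[3.5,0,0,5,0,0,0],[3.5,0,0,6,0,0,0],[3.5,0,0,0,0,0,0]]]'
python3 - <<'E'
from h import *
for i in range(2):
    n=['wrist','scene'][i]
    o=manip.get_obs(); p,d=eyes.camera(n); cv2.imwrite(f'pics/{n}2.png',p[:,:,::-1])
    c,T=W(n,o); P=cloud(c,T,d); print(o['clock'],o['position'])
    m=(d>0)&(P[...,0]>.3)&(P[...,0]<.65)&(P[...,1]<-.05)&(P[...,1]>-.45)
    for lo,hi in [(.055,.07),(.083,.1)]:
        t=m&(P[...,2]>lo)&(P[...,2]<hi); k,l,s,_=cv2.connectedComponentsWithStats(t.astype(np.uint8))
        for j in range(1,k):
            if s[j,4]>40:
                q=P[l==j]; print(n,s[j],np.median(q[:,2]),cv2.minAreaRect((q[:,:2]*1000).astype(np.float32)))
E
```

```text
clock: 6.65
position: [0.491, -0.284, 0.2239]
ee_rot: [0.761, 0.648, 0.002, 0.003]
ft_force: [0.0, -0.0, -0.2]
grip_width: 0.407
grasp_force: 0.0
6.65 [ 0.49103811 -0.28404425  0.22390804]
wrist [  194    41   138   182 20176] 0.06212350581794557 ((478.3683776855469, -226.87380981445312), (170.85545349121094, 130.28114318847656), 76.66881561279297)
wrist [281  60  15  43 476] 0.09163150180599519 ((514.5859985351562, -181.71533203125), (33.516849517822266, 10.011919975280762), 76.4125747680664)
wrist [275 179  10  37 351] 0.09263040693702868 ((490.9330139160156, -282.73345947265625), (33.91841506958008, 8.65838623046875), 80.8792724609375)
6.7 [ 0.49046505 -0.28294028  0.22148831]
scene [ 264  262   96   86 4879] 0.06145391184518478 ((478.1724548339844, -228.06649780273438), (172.11221313476562, 129.8855438232422), 76.81551361083984)
scene [310 259  10  16  94] 0.09036602673217975 ((514.6130981445312, -182.95407104492188), (35.22138214111328, 10.092938423156738), 76.7845458984375)
scene [328 301  12  19 126] 0.09128048034332631 ((490.4666442871094, -285.3387451171875), (34.344058990478516, 10.20909595489502), 82.07658386230469)
```

View pics/wrist2.png

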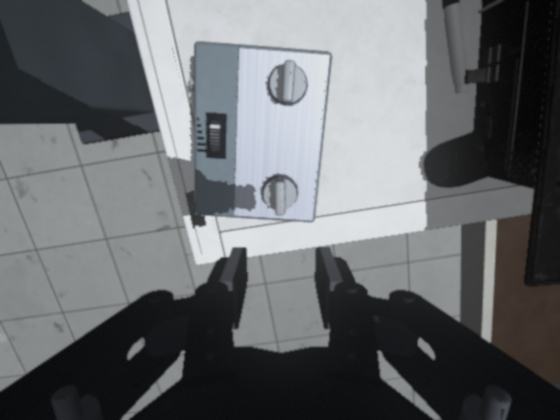

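The wrist view shows the treated stud's wing at (280,193) now parallel to the locked one at (289,82), and the scene depth shows it dropped. The wheel is at (215,135). I'll shut the fingers and go over the wheel's left side.

```bash
python3 -m crank '[[[0,-2,4,0,0,0,-4],[0,-3.1,3.5,-4,0,0,0],[0,0,0,-5,0,0,0],[0,0,0,-3,0,0,0],[0,0,0,-1,0,0,0],[0,0,0,0,0,0,0],[0,0,0,0,0,0,0]]]' 30
python3 -c "
from h import *;o=manip.get_obs();print(o['ft_force'],o['position'],o['joint_pos'],R.from_quat(o['ee_rot']).as_matrix())"
```

```text
clock: 7.62
position: [0.4399, -0.2098, 0.0922]
ee_rot: [0.784, 0.621, -0.0, 0.001]
ft_force: [0.5, 0.2, 0.6]
grip_width: -0.001
grasp_force: 0.0
[0.53903243 0.16531036 0.60442484] [ 0.43994516 -0.20982303  0.09216453] [-0.67566526  0.31890612  1.17943959  2.02218848 -0.34530604  1.02076686
  0.43959549] [[ 2.29166256e-01  9.73387292e-01  8.81028959e-05]
 [ 9.73386178e-01 -2.29165855e-01 -1.53627981e-03]
 [-1.47520507e-03  4.37821633e-04 -9.99998816e-01]]
```

```bash
python3 -m crank '[[[0,0,0.1,-1.5,0,0,0],[0,0,0,-0.5,0,0,0],[0,0,0,-0.2,0,0,0],[0,0,0,0,0,0,0]]]'
```

```text
clock: 8.12
position: [0.4396, -0.2081, 0.0695]
ee_rot: [0.784, 0.621, -0.0, -0.0]
ft_force: [-0.3, 1.2, 1.5]
grip_width: -0.0
grasp_force: 0.5
```

Touching. I'll press 2 mm and stroke right.

```bash
python3 -m crank '[[[0,0,0,-0.2,0,0,0],[0,0,0,0,0,0,0],[0,-0.07,-0.29,0,0,0,0],[0,-0.07,-0.29,0,0,0,0],[0,-0.07,-0.29,0,0,0,0]]]'; python3 -m crank '[[[0,-0.07,-0.29,0,0,0,0],[0,-0.07,-0.29,0,0,0,0],[0,-0.07,-0.29,0,0,0,0],[0,0,0,0,0,0,0]]]'; python3 -m crank '[[[0,0,0,1,0,0,0],[0,0,0,2,0,0,0],[0,1,4,4,0,0,0],[0,0,0,0,0,0,0]]]';python3 - <<'E'
from h import *
a=eyes.camera('scene')[0]; s=[cv2.resize(a[285:325,265:305],(400,400),interpolation=cv2.INTER_CUBIC)]
a=np.load('pics/scene0.npz')['p']; s.append(cv2.resize(a[285:325,265:305],(400,400),interpolation=cv2.INTER_CUBIC))
cv2.imwrite('pics/wh.png',np.hstack(s)[:,:,::-1])
E
```

```text
clock: 8.75
position: [0.4377, -0.217, 0.0676]
ee_rot: [0.784, 0.621, 0.0, 0.0]
ft_force: [-0.3, 1.3, 4.2]
grip_width: 0.006
grasp_force: 1.9
clock: 9.25
position: [0.4355, -0.2259, 0.0676]
ee_rot: [0.784, 0.621, -0.0, 0.0]
ft_force: [0.5, -0.7, 4.0]
grip_width: -0.0
grasp_force: 1.9
clock: 9.75
position: [0.4477, -0.185, 0.1359]
ee_rot: [0.781, 0.624, 0.002, 0.001]
ft_force: [-0.4, 0.6, -0.5]
grip_width: 0.002
grasp_force: 0.0
```

View pics/wh.png

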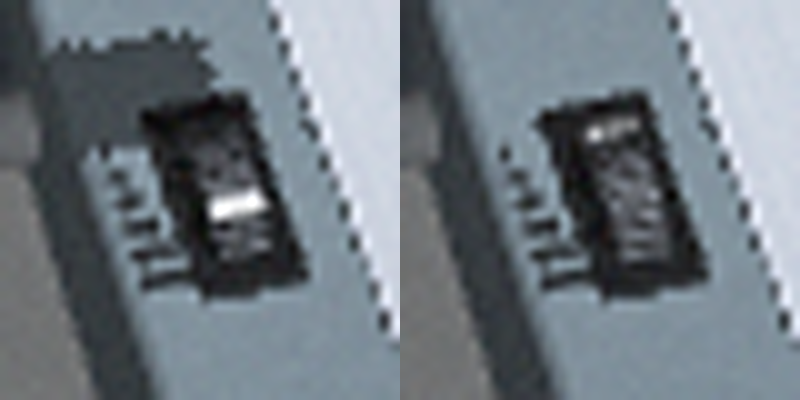

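The left crop (now) has the white rib at (235,205), just right of the crest. The right crop (before) had it at (610,130). The wheel turned by most of a radian, so a second stroke is needed.

```bash
python3 -m crank '[[[0,-0.6,-2.1,-4,0,0,0],[0,0,0,-2,0,0,0],[0,0,0,-0.8,0,0,0],[0,0,0,-0.2,0,0,0],[0,0,0,0,0,0,0]]]'; python3 -m crank '[[[0,-0.07,-0.29,0,0,0,0],[0,-0.07,-0.29,0,0,0,0],[0,-0.07,-0.29,0,0,0,0],[0,-0.07,-0.29,0,0,0,0],[0,-0.07,-0.29,0,0,0,0],[0,-0.07,-0.29,0,0,0,0],[0,0,0,0,0,0,0]]]'; python3 -m crank '[[[0,0,0,1,0,0,0],[0,0,0,2,0,0,0],[0,1,4,4,0,0,0],[0,0,0,0,0,0,0]]]';python3 - <<'E'
from h import *
a=eyes.camera('scene')[0]; s=[cv2.resize(a[285:325,265:305],(400,400),interpolation=cv2.INTER_CUBIC)]
cv2.imwrite('pics/wh2.png',np.hstack(s)[:,:,::-1])
E
```

```text
clock: 10.42
position: [0.4374, -0.2112, 0.0649]
ee_rot: [0.784, 0.621, -0.001, -0.001]
ft_force: [-11.2, 2.5, 19.8]
grip_width: -0.002
grasp_force: 10.2
clock: 11.3
position: [0.4358, -0.2275, 0.0651]
ee_rot: [0.784, 0.621, 0.001, 0.001]
ft_force: [1.3, 3.5, 7.7]
grip_width: -0.005
grasp_force: 3.4
clock: 11.8
position: [0.4468, -0.1875, 0.133]
ee_rot: [0.781, 0.624, 0.002, 0.001]
ft_force: [-0.1, 0.5, -0.3]
grip_width: 0.001
grasp_force: 0.0
```

View pics/wh2.png

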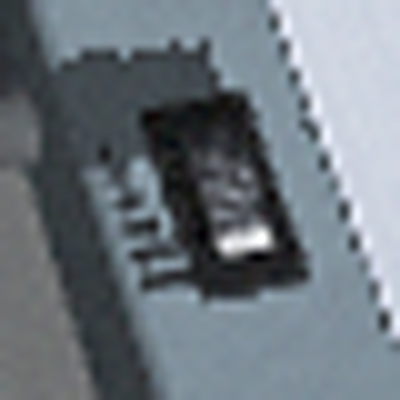

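```bash
python3 - <<'E'
from h import *
c,T=W('scene'); C=np.array([.4373,-.2175,.0495]); y=np.array([.230,.9732,0])
for w in [0,.15,.3,.9,1.2,1.3,1.4,1.5]:
    a=.75-w; print(w,proj(c,T,C+.0202*(np.sin(a)*y+np.cos(a)*np.array([0,0,1])))[0].round(2))
def rib(p):
    g=p[290:320,278:300].astype(float).min(2); g=np.clip(g-150,0,None); v,u=np.mgrid[290:320,278:300]; return (g*u).sum()/g.sum(),(g*v).sum()/g.sum()
print(rib(np.load('pics/scene0.npz')['p']),rib(eyes.camera('scene')[0]))
E
```

```text
0 [284.33 297.06]
0.15 [284.68 297.35]
0.3 [285.07 297.89]
0.9 [286.81 302.23]
1.2 [287.66 305.38]
1.3 [287.92 306.5 ]
1.4 [288.16 307.65]
1.5 [288.39 308.8 ]
(np.float64(297.09805261359753), np.float64(294.9402118209771)) (np.float64(296.04125508425335), np.float64(297.1548518303312))
```

The rib is now at about (289.3,309), which matches 1.4–1.5 rad. I'll add one confirming light stroke, then check the stud and wheel together.

```bash
python3 -m crank '[[[0,-0.7,-2.4,-4,0,0,0],[0,0,0,-2,0,0,0],[0,0,0,-0.6,0,0,0],[0,0,0,-0.2,0,0,0],[0,0,0,0,0,0,0]]]'; python3 -m crank '[[[0,-0.07,-0.29,0,0,0,0],[0,-0.07,-0.29,0,0,0,0],[0,-0.07,-0.29,0,0,0,0],[0,-0.07,-0.29,0,0,0,0],[0,-0.07,-0.29,0,0,0,0],[0,0,0,0,0,0,0]]]'; python3 -m crank '[[[0,0,0,1,0,0,0],[0,0,0,2,0,0,0],[0,0,2,4,0,0,0],[0,2,0,4,0,0,0],[0,2,-4,0,0,0,0],[0,1,-2,0,0,0,0],[0,0,0,0,0,0,0],[0,0,0,0,0,0,0]]]';python3 - <<'E'
from h import *
ims=[]
for n in ['scene','wrist']:
    o=manip.get_obs(); a,d=eyes.camera(n); c,T=W(n,o); P=cloud(c,T,d); print(o['position'],o['ft_force'])
    g=a.min(2)*((abs(P[...,0]-.437)<.012)&(abs(P[...,1]+.2175)<.02)&(d>0)); v,u=np.nonzero(g>150); print(n,'rib',u.mean() if len(u) else None,v.mean() if len(v) else None,len(u), P[g>150].mean(0))
    m=(d>0)&(P[...,0]>.4)&(P[...,0]<.65)&(P[...,1]<-.05)&(P[...,1]>-.4)&(P[...,2]>.083)&(P[...,2]<.1)
    k,l,s,_=cv2.connectedComponentsWithStats(m.astype(np.uint8))
    for j in range(1,k):
        if s[j,4]>40:
            q=P[l==j]; top=q[q[:,2]>np.percentile(q[:,2],40)]; print(n,s[j],np.median(top[:,2]),cv2.minAreaRect((q[:,:2]*1000).astype(np.float32)))
    ims.append(cv2.resize(a[285:325,265:305],(400,400)) if n=='scene' else cv2.resize(a[:,50:470],(400,400)))
cv2.imwrite('pics/f.png',np.hstack(ims)[:,:,::-1])
E
```

```text
clock: 12.52
position: [0.4354, -0.2169, 0.0645]
ee_rot: [0.784, 0.62, -0.001, -0.001]
ft_force: [-16.3, 3.9, 34.9]
grip_width: -0.001
grasp_force: 17.4
clock: 13.28
position: [0.4349, -0.2303, 0.0643]
ee_rot: [0.784, 0.621, 0.001, 0.002]
ft_force: [1.9, 3.2, 10.3]
grip_width: 0.003
grasp_force: 4.7
clock: 14.28
position: [0.482, -0.2673, 0.1734]
ee_rot: [0.784, 0.621, -0.0, 0.001]
ft_force: [-0.6, 0.8, 1.0]
grip_width: 0.0
grasp_force: 0.0
[ 0.48197845 -0.26728963  0.17338567] [-0.62311901  0.7873381   1.03443783]
scene rib 297.0 34.16470588235294 85 [ 0.43628939 -0.23398659  0.53099364]
scene [310 259  10  17  95] 0.09114579627069208 ((514.1713256835938, -183.90065002441406), (33.54183578491211, 10.180147171020508), 74.71951293945312)
scene [328 301  12  19 127] 0.09215917460966233 ((490.4098815917969, -284.57501220703125), (33.63401412963867, 11.114418983459473), 77.99052429199219)
[ 0.4822435  -0.26679095  0.17339213] [ 0.18722891 -0.28880934 -0.77488713]
wrist rib None None 0 [nan nan nan]
wrist [291  69  15  50 700] 0.09208238079327007 ((514.7391357421875, -181.8255615234375), (32.89567184448242, 10.118979454040527), 77.14899444580078)
wrist [289 209  14  43 499] 0.09301516344849806 ((490.99627685546875, -282.54583740234375), (33.769981384277344, 9.998291969299316), 80.81459045410156)<stdin>:5: RuntimeWarning: Mean of empty slice.
  ret = um.true_divide(
```

View pics/f.png

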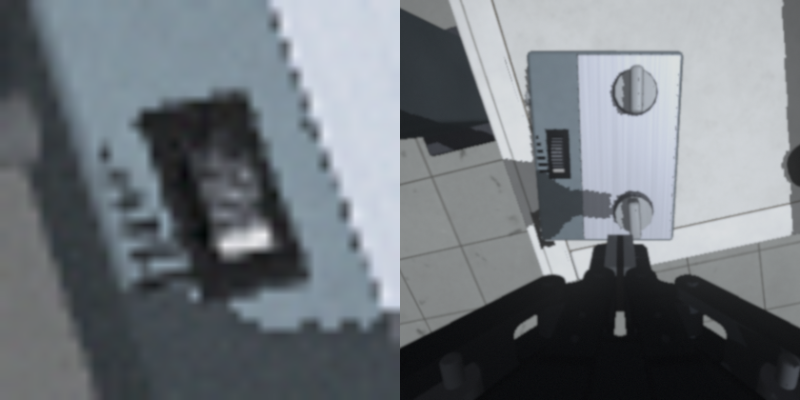

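The rib stayed at (243,240) in the crop after another firm stroke, so the wheel is at its stop. Depth puts the stud's wing about 1 mm above the locked one, so I'll check its height with a gentle touch.

```bash
python3 -m crank '[[[0,0.85,-1.7,-4,0,0,0],[0,0,0,-2.8,0,0,0],[0,0,0,-0.6,0,0,0],[0,0,0,0,0,0,0]]]'; for i in 1 2 3; do python3 -m crank '[[[0,0,0,-0.1,0,0,0],[0,0,0,0,0,0,0]]]' | egrep 'pos|ft'; done
```

```text
clock: 14.88
position: [0.4915, -0.2838, 0.1001]
ee_rot: [0.783, 0.622, 0.0, 0.001]
ft_force: [-0.3, -0.1, 0.3]
grip_width: -0.001
grasp_force: 0.0
position: [0.4918, -0.2841, 0.0992]
ft_force: [-0.5, -0.1, -0.2]
position: [0.4914, -0.2841, 0.0975]
ft_force: [0.5, 1.1, 0.3]
position: [0.4912, -0.2841, 0.0963]
ft_force: [-0.5, 0.2, -0.2]
```

```bash
for i in 1 2 3 4 5 6; do python3 -m crank '[[[0,0,0,-0.1,0,0,0],[0,0,0,0,0,0,0]]]' | egrep 'pos|ft'; done
```

```text
position: [0.4913, -0.2841, 0.0953]
ft_force: [-0.9, -0.6, 0.3]
position: [0.4913, -0.2841, 0.0943]
ft_force: [-0.0, -0.2, -1.0]
position: [0.4913, -0.2841, 0.0933]
ft_force: [0.6, 0.6, 0.6]
position: [0.4914, -0.2842, 0.0924]
ft_force: [-1.0, -0.3, 1.6]
position: [0.4914, -0.2842, 0.0916]
ft_force: [-0.3, 1.2, 4.7]
position: [0.4914, -0.2842, 0.0906]
ft_force: [-0.8, 0.6, 5.6]
```

Contact came at about 92.5 mm, so the stud is about 1.5 mm in and springs against its notch. That is held, and within 1.2–4 mm. I'll retreat clear and do a final check.

```bash
python3 -m crank '[[[0,0,0,1,0,0,0],[0,0,0,5,0,0,0],[0,-0.9,1.7,4,0,0,0],[0,0,0,0,0,0,0],[0,0,0,0,0,0,0]]]'
python3 - <<'E'
from h import *
for n in ['wrist']*3:
    o=manip.get_obs(); a,d=eyes.camera(n); c,T=W(n,o); P=cloud(c,T,d)
    m=(d>0)&(P[...,0]>.4)&(P[...,0]<.65)&(P[...,1]<-.05)&(P[...,1]>-.4)&(P[...,2]>.083)&(P[...,2]<.1)
    k,l,s,_=cv2.connectedComponentsWithStats(m.astype(np.uint8))
    for j in range(1,k):
        if s[j,4]>40:
            q=P[l==j]; top=q[q[:,2]>np.percentile(q[:,2],40)]; print(n,s[j],np.median(top[:,2]),cv2.minAreaRect((q[:,:2]*1000).astype(np.float32))[2])
E
```

```text
clock: 17.75
position: [0.4823, -0.2668, 0.1902]
ee_rot: [0.783, 0.622, 0.0, 0.001]
ft_force: [0.1, 0.3, -0.7]
grip_width: -0.002
grasp_force: 0.0
wrist [290  72  14  47 621] 0.09213786552495482 77.20022583007812
wrist [288 203  14  41 452] 0.09305383872215159 80.80919647216797
wrist [291  72  14  47 597] 0.092126439924942 76.79786682128906
wrist [289 204  13  40 448] 0.09303158316014123 80.88124084472656
wrist [291  72  14  47 604] 0.09217257870706702 76.92436981201172
wrist [289 203  13  40 450] 0.09302170493914612 80.81181335449219
```

```bash
python3 -c "
from workcell import job; print(job.hand_in())"
```

```text
the job is handed in; nothing more can be done
None
```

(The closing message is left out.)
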